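# Check a rack frame for squareness by its diagonals

### The arm

A 7-joint arm with a two-finger parallel gripper is mounted at the origin on the work surface. World frame = base frame: x ahead of the robot, y to its left, z up, the work surface at z = 0. Lengths are in m, angles in rad, forces in N, time in s.
With the tool pointing down it reaches from about 0.4 to 0.85 m from the base axis. Payload 4.4 kg.
Tool frame: the origin (TCP) lies midway between the tips of the shut fingers; the grasp point (between the pads) lies 19 mm behind it; z points along the fingers, y is the line along which they close (so a half turn about z gives the same grasp; the last joint's range is limited). The gripper opens to 94 mm and grips with 3 to 60 N. Pads are 16 mm wide; open, the fingers measure 119 mm over their backs; the gripper's body (75 mm by 177 mm) begins 78 mm behind the grasp point.
Start: joints at [1.147, 0.628, 0.038, 1.517, -0.027, 0.996, -0.02], TCP at [0.228, -0.609, 0.205] pointing down, gripper open.
Joint ranges: [-3.06, 3.06], [-0.37, 2.12], [-1.25, 1.32], [0.18, 2.47], [-1.1, 4.24], [0.23, 1.98], [-2.94, 2.94]. Speed limits (rad/s): [2.57, 2.57, 3.14, 3.14, 3.14, 3.14, 3.14].

### API

Orientations are given as a unit quaternion [x, y, z, w].
In Python, from station import env, cams, nets gives the robot as it stands. The module is installed in compiled form; this text tells all that it offers.
- The arm moves only by the tool send_rows, never from a script. Its argument "motion" is a list of rows, each a list of 2 entries, a list of its own where there are three numbers: the shift along the tool's x, y, z in mm, then the turn about the tool's z in rad. A call has 1 to 8 rows; each row is the pose to reach, as a shift and turn from the pose commanded when the call began, along the tool's axes at that moment; what a row does not reach only later rows make up. A row lasts 1/10 s, in which the tool goes at most 50 mm and 8.59 degrees, less where a joint would pass 70% of its speed; a pose out of reach is approached as far as the arm can. A call with a gripper value outside its range is refused whole. "fingers" is the closure in counts, from 0 (fully open) to 255 (shut), set as the call begins (left out, the last holds). The fingers move at their own pace and stop on an object; "force" is the grip in N (left out, the last holds). Time passes only in rows, so rows that repeat a pose let the fingers close. It gives the time, the measured TCP pose, the force, the opening and the grip force at its end, in the units of the state.
- env.sense(): the state, without advancing time (a new reading comes with each control period).
- cams.camera(name): name is "scene" or "top" or "wrist"; returns a dict with "color" (480x640x3 uint8, red, green, blue), "fx", "fy", "cx", "cy" (pixels), "R" (3x3) and "t" (3): a world point X has camera coordinates R X + t. Camera axes: x right, y down, z forward; pixel columns grow to the right and rows downward; lengths in m; the calibration is good to about 2 mm. A picture is of the moment at which its call begins. There is no depth.
- env.close_job(): hands the job in; it is judged then, once.
Trained networks look in a picture, given as the dict that the camera call returned (one of the last four; its "shot" number tells which), for a name from the list of things; names that differ only in an ending like _2 or _b are one class to them, and where a whole thing is asked for, a point or a joint stands for the part that bears it (a point fixed in the world has none). Each returns a list of dicts, best first, with "score" (0 to 1); they miss things now and then, are a little off and sometimes report something else, mostly with a low value. They report only what shows in the picture. A call takes as long as a camera call.
- nets.trace(target, picture): "region" (480x640 bool, what is visible of it) and "rect" ([left, top, right, bottom] in pixels, round what is visible of it).
The state is a dict: "clock": time; "qpos": joint angles; "qvel": joint speeds; "effort": joint torques, N m; "ee_pos": TCP position; "eef_rot": TCP orientation; "wrist_force": force on the tool from outside, world axes, zero at the start; "torque": the same for the moment, N m; "gripper_width": finger opening in m; "grasp_force": force on a finger pad.
Only numpy, scipy, OpenCV 4.12 (cv2) and the standard library are available. Lean on these libraries where they do the work, as an engineer would, in place of code of your own. Each camera call takes 0.05 s, during which the arm holds its last target. There are 200 camera calls.

### The job

The small aluminium rack frame on the bench looks out of square: measure both of its diagonals with the long slide rule, laying the rule flat on the frame from corner to corner along each diagonal for a moment. Then leave the rule lying on the frame along the longer diagonal and let go of it, without shoving the frame out of its place.

Things in the scene. Friction and masses are not known exactly. Their poses are not given: they have to be found in the camera images.
- rule_mid (a point): Middle of the slide rule: loose bar 300 mm long, 220 g, balanced here, flat on the bench. Aluminium channel 26 mm wide, 14 thick, graduated, from x -150 to +60 mm; then a locked steel tongue 16 wide, 9 thick, to +150. Black thumb screw at x +45, 10 mm high. Point is half-way up the channel, 7 mm above the flat underside; x along the rule, z up. The 150 mm bar without a tongue beside it is a bystander.
- corner_a (a point): Corner a of the frame (order round it a, b, c, d; the diagonals are a-c and b-d): top of its grey round corner post, on its axis, 45 mm above the bench. Loose leaning frame, sides 180 and 150 mm, of aluminium bar 14 mm wide; flat top 45 mm above the bench, open middle; 1.2 kg.
- corner_b (a point): Corner b of the frame (order round it a, b, c, d; the diagonals are a-c and b-d): top of its grey round corner post, on its axis, 45 mm above the bench. The four posts, 24 mm across, are the frame's feet; a rule laid over two opposite corners rests on their tops.
- corner_c (a point): Corner c of the frame (order round it a, b, c, d; the diagonals are a-c and b-d): top of its grey round corner post, on its axis, 45 mm above the bench. Both diagonals measure 200 to 270 mm and differ by more than 20 mm.
- corner_d (a point): Corner d of the frame (order round it a, b, c, d; the diagonals are a-c and b-d): top of its grey round corner post, on its axis, 45 mm above the bench. Inside the frame, small glassware under 17 mm high stands on the bench.

How it is judged:
On the way, in this order (a step that is already met when the one before it is completed fails the run):
1. the rule lies flat on the frame along the shorter diagonal (y of corner_b in the frame of rule_mid between -0.02 and 0.02 m and x of corner_b in the frame of rule_mid between -0.15 and 0.15 m and y of corner_d in the frame of rule_mid between -0.02 and 0.02 m and x of corner_d in the frame of rule_mid between -0.15 and 0.15 m and angle between rule_mid's own z axis and vertical below 0.12 rad and height (world z) of rule_mid between 0.045 and 0.06 m and contact force between rule and frame above 0.3 N), for 0.2 s.
2. after that, the rule lies flat on the frame along the longer diagonal (y of corner_a in the frame of rule_mid between -0.02 and 0.02 m and x of corner_a in the frame of rule_mid between -0.15 and 0.15 m and y of corner_c in the frame of rule_mid between -0.02 and 0.02 m and x of corner_c in the frame of rule_mid between -0.15 and 0.15 m and angle between rule_mid's own z axis and vertical below 0.12 rad and height (world z) of rule_mid between 0.045 and 0.06 m and contact force between rule and frame above 0.3 N), for 0.2 s.
At the end, for the whole second after the job is handed in: The rule rests flat on the frame along the longer diagonal, reaching over both of its corners, its centre line within 20 mm of each, released and at rest; it has lain along the shorter diagonal before that (all of step 2 and linear speed of rule below 0.02 m/s and contact force between rule and the fingers below 0.05 N); the robot touches nothing.
It fails at once if the frame is shoved out of its place (a corner moves more than 40 mm) (distance of any of corner_a, corner_b, corner_c, corner_d from where it was at the start of the episode above 0.04 m).
It also fails if it takes over 48 s, if anything falls off the work surface, if the arm or the gripper's body presses on something with over 40 N, if the wrist force passes 120 N, or if a joint passes its speed limit or range.

## Working session

There is one attempt and no reset: what is moved stays moved. The work goes in short steps, Python scripts to look and compute and a tool call to move; the robot and the scene stay as the last step left them, time stands still between calls to the robot, and variables do not carry over. Pictures are saved under pics/ and viewed, at most 10 in all, crops included, and the job is handed in when it is done.

Besides the shell and the picture viewer there is one more tool, called after "Emit:" by a JSON object that holds its "api" and its "payload", one argument or row to a line. send_rows: Moves the arm, as the interface text tells. Its arguments: {"type":"object","properties":{"motion":{"type":"array"},"fingers":{"type":"number"},"force":{"type":"number"}},"required":["motion"]}

```bash
mkdir -p pics
cat > h.py <<'E'
import numpy as np, cv2
from station import env, cams, nets
def ray(p,u,v,z):
    d=p["R"].T@np.array([(u-p["cx"])/p["fx"],(v-p["cy"])/p["fy"],1.]); o=-p["R"].T@p["t"]
    return o+d*(z-o[2])/d[2]
def proj(p,X):
    c=p["R"]@np.array(X)+p["t"]; return np.array([p["fx"]*c[0]/c[2]+p["cx"],p["fy"]*c[1]/c[2]+p["cy"]])
def save(p,n): cv2.imwrite("pics/"+n,p["color"][:,:,::-1])
E
python3 - <<'E'
from h import *
for n in("top","scene"):
    p=cams.camera(n); save(p,n+"0.png"); print(n,p["fx"],-p["R"].T@p["t"],p["R"].round(3).tolist())
    for t in("rule_mid","corner_a"):
        for r in nets.trace(t,p): 
            ys,xs=np.nonzero(r["region"]); print(t,r["score"],r["rect"],len(xs),xs.mean(),ys.mean())
s=env.sense(); print(s["clock"],s["ee_pos"],s["eef_rot"],s["gripper_width"])
E
```

```text
top 505.12732171307266 [ 0.48040229 -0.01100739  1.05729851] [[-0.013, -1.0, 0.009], [-0.997, 0.013, -0.07], [0.069, -0.01, -0.998]]
rule_mid 0.97 [184.9, 158.6, 243.2, 296.1] 1724 212.8451276102088 232.72969837587007
corner_a 0.72 [346.5, 188.3, 467.4, 279.4] 2659 411.6163971417826 231.15945844302368
scene 511.2494828715636 [ 0.87227088 -0.5384356   0.72805656] [[0.861, 0.508, -0.013], [0.373, -0.648, -0.664], [-0.346, 0.567, -0.747]]
rule_mid 0.81 [340.3, 152.1, 451.9, 236.4] 1644 391.1672749391727 192.30474452554745
corner_a 0.57 [190.7, 254.6, 342.0, 420.2] 5446 269.61017260374587 331.82849798016895
0.3 [ 0.2275931  -0.6086116   0.20513083] [ 9.84044734e-01  1.77920881e-01 -4.35726305e-05 -3.46425598e-04] 0.09404793195140188
```

View pics/top0.png

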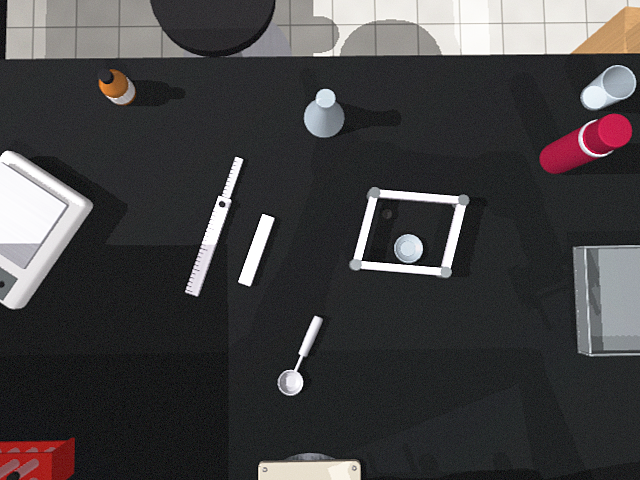

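View pics/scene0.png

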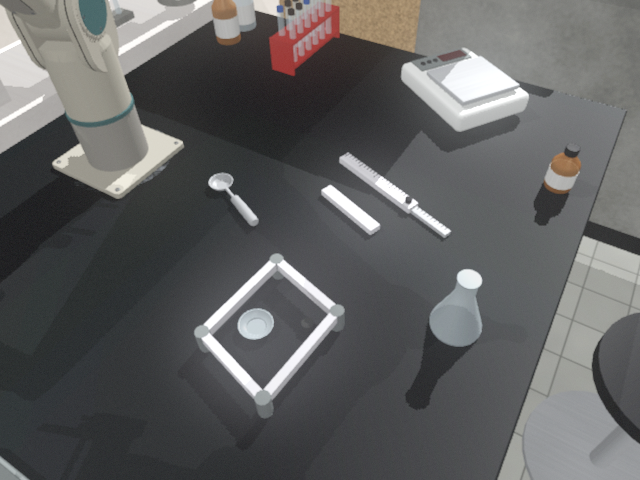

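The top view shows the rule from (190,295) to (238,158), with its screw at (222,203). The frame posts are at (374,193), (463,200), (446,271) and (356,265). The short diagonal is (374,193)-(446,271) and the long one is (463,200)-(356,265). In the scene view the posts are at (277,260), (338,311), (264,398) and (202,331), and the rule runs from (342,157) to (448,233).

```bash
cat >> h.py <<'E'
def yaw(q):
    from scipy.spatial.transform import Rotation as R
    x=R.from_quat(q).as_matrix()[:,0]; return np.degrees(np.arctan2(x[1],x[0]))
def rel(X,yd,s=None):
    s=s or env.sense(); from scipy.spatial.transform import Rotation as R
    M=R.from_quat(s["eef_rot"]).as_matrix(); y0=yaw(s["eef_rot"])
    print("shift mm",(M.T@(np.array(X)-s["ee_pos"])*1000).round(1),"yaw now",round(y0,1),"turn(tool z) rad",round(np.radians(-(yd-y0)),3))
E
python3 - <<'E'
from h import *
p=cams.camera("top"); q=cams.camera("scene")
T=[(374,193),(463,200),(446,271),(356,265)]; S=[(338,311),(264,398),(202,331),(277,260)]
C=[]
for a,b in zip(T,S):
    A=ray(p,*a,.045);B=ray(q,*b,.045);print(A.round(4),B.round(4));C.append(A)
for i,j in((0,2),(1,3)):
    d=C[i]-C[j];print("diag",np.linalg.norm(d),(C[i]+C[j])/2,np.degrees(np.arctan2(d[1],d[0])))
for c,es in((p,((190,295),(238,158))),(q,((342,157),(448,233)))):
    E=[ray(c,*e,.012) for e in es];d=E[1]-E[0];print("ends",np.linalg.norm(d),(E[0]+E[1])/2,np.degrees(np.arctan2(d[1],d[0])))
for c in(p,q):
    r=nets.trace("rule_mid",c)[0]["region"];b=cv2.minAreaRect(np.argwhere(r)[:,::-1].astype(np.float32));k=cv2.boxPoints(b)
    if np.linalg.norm(k[0]-k[1])>np.linalg.norm(k[1]-k[2]): k=np.roll(k,-1,0)
    e=[ray(c,*((k[0]+k[1])/2),.012),ray(c,*((k[2]+k[3])/2),.012)];d=e[1]-e[0];print("net",np.linalg.norm(d),(e[0]+e[1])/2,np.degrees(np.arctan2(d[1],d[0])))
E
```

```text
[ 0.6422 -0.1398  0.045 ] [ 0.6466 -0.1421  0.045 ]
[ 0.6257 -0.32    0.045 ] [ 0.629  -0.3205  0.045 ]
[ 0.4827 -0.281   0.045 ] [ 0.4827 -0.2797  0.045 ]
[ 0.4971 -0.1006  0.045 ] [ 0.503  -0.1038  0.045 ]
diag 0.21293167262201249 [ 0.56246637 -0.21041321  0.045     ] 41.51258049941951
diag 0.254259961050198 [ 0.56144393 -0.21031356  0.045     ] -59.61719959954642
ends 0.30095156438714005 [0.58274028 0.18916318 0.012     ] -19.244558341390036
ends 0.30049636619633036 [0.58592055 0.18167401 0.012     ] -18.686995086537287
net 0.29849384064216045 [0.58427555 0.18571421 0.012     ] 160.98529055346194
net 0.30613326969192056 [0.58683932 0.18197996 0.012     ] -17.777200964075806
```

```bash
python3 -c "
from h import *
rel([.584,.186,.15],161)"
```

```text
shift mm [ 612.1 -619.7   55.5] yaw now 20.5 turn(tool z) rad -2.452
```

Emit:
{"api": "send_rows", "payload": {
  "motion": [
    [[43,-43,4],-0.14],
    [[86,-86,8],-0.28],
    [[115,-115,12],-0.42],
    [[150,-150,16],-0.56],
    [[185,-185,20],-0.7],
    [[220,-220,24],-0.84],
    [[255,-255,28],-0.98],
    [[290,-290,32],-1.12]
  ],
  "fingers": 0,
  "force": 30
}}

```text
clock: 1.3
ee_pos: [0.3938, -0.2444, 0.1747]
eef_rot: [0.737, 0.675, 0.0, 0.001]
wrist_force: [0.1, -0.5, 0.6]
gripper_width: 0.0938
grasp_force: 0.0
```

```bash
python3 -c "
from h import *
rel([.584,.186,.15],161);print(env.sense()['qpos'])"
```

```text
shift mm [445.4 151.8  24.6] yaw now 85.0 turn(tool z) rad -1.327
[ 0.7073066   0.42239965 -0.29129896  2.04991354  0.18585446  0.69239111
  0.20907716]
```

Emit:
{"api": "send_rows", "payload": {
  "motion": [
    [[45,15,3],-0.14],
    [[90,30,6],-0.28],
    [[135,45,9],-0.42],
    [[180,60,12],-0.56],
    [[225,75,15],-0.7],
    [[270,90,18],-0.84],
    [[315,105,21],-0.98],
    [[360,120,24],-1.12]
  ]
}}

```text
clock: 2.1
ee_pos: [0.5468, 0.1029, 0.1505]
eef_rot: [0.266, 0.964, -0.0, 0.0]
wrist_force: [1.1, -0.5, -0.5]
gripper_width: 0.094
grasp_force: 0.0
```

```bash
python3 -c "
from h import *
rel([.584,.186,.15],161);print(env.sense()['qpos'])"
```

```text
shift mm [10.6 90.4  0.5] yaw now 149.1 turn(tool z) rad -0.207
[ 0.13054729  0.6186791  -0.56813652  1.82999874  0.44144642  0.82091301
  0.37189467]
```

Emit:
{"api": "send_rows", "payload": {
  "motion": [
    [[5,35,0],-0.1],
    [[8,60,0],-0.17],
    [[8,80,0],-0.18],
    [[8,80,0],-0.18],
    [[8,80,0],-0.18]
  ]
}}

```text
clock: 2.6
ee_pos: [0.5801, 0.1733, 0.1501]
eef_rot: [0.181, 0.983, -0.001, -0.0]
wrist_force: [-0.3, -0.8, 1.1]
gripper_width: 0.0942
grasp_force: 0.0
```

```bash
python3 -c "
from h import *
w=cams.camera('wrist');save(w,'w1.png')
r=nets.trace('rule_mid',w)
print([(a['score'],a['rect']) for a in r], -w['R'].T@w['t'])
rel([.584,.186,.15],161)
r=r[0]['region'];b=cv2.minAreaRect(np.argwhere(r)[:,::-1].astype(np.float32));k=cv2.boxPoints(b);print(k)
for u in k: print(ray(w,*u,.014).round(4))
"
```

```text
[(0.7, [314.3, 17.4, 357.3, 382.3])] [0.50927626 0.19994105 0.3305385 ]
shift mm [ 1.3 14.4  0.2] yaw now 159.1 turn(tool z) rad -0.034
[[315.86282   18.263428]
 [353.975     17.95105 ]
 [356.94193  379.91852 ]
 [318.82974  380.2309  ]]
[0.4361 0.2258 0.014 ]
[0.4455 0.2511 0.014 ]
[0.722 0.156 0.014]
[0.7102 0.124  0.014 ]
```

View pics/w1.png

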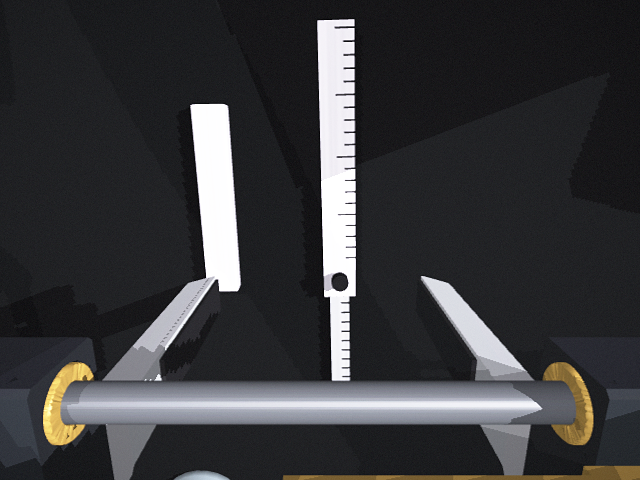

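The wrist view shows the channel's tail end at (336,19), its other end at (340,296) and the screw at (340,281). The bystander bar runs down to (230,290).

```bash
python3 -c "
from h import *
w=cams.camera('wrist')
a=ray(w,336.5,19.5,.014);b=ray(w,340,296.5,.014);d=a-b;m=a+(b-a)*150/210
print(a,b,np.linalg.norm(d),m,np.degrees(np.arctan2(d[1],d[0])), ray(w,230,290,.012),ray(w,210,104,.012))
rel([m[0],m[1],.004],161)
"
```

```text
[0.44207227 0.23818285 0.014     ] [0.64125388 0.16793476 0.014     ] 0.21120631704153128 [0.58434485 0.18800564 0.014     ] 160.57309013191806 [0.60340061 0.08284606 0.012     ] [0.46146731 0.1300122  0.012     ]
shift mm [  1.9  16.5 146.4] yaw now 159.1 turn(tool z) rad -0.034
```

Emit:
{"api": "send_rows", "payload": {
  "motion": [
    [[2,16,25],-0.03],
    [[2,16,60],-0.03],
    [[2,16,95],-0.03],
    [[2,16,120],-0.03],
    [[2,16,120],-0.03],
    [[2,16,120],-0.03]
  ],
  "fingers": 80
}}

```text
clock: 3.35
ee_pos: [0.5844, 0.189, 0.0309]
eef_rot: [0.167, 0.986, -0.0, -0.0]
wrist_force: [0.1, -0.9, 1.0]
gripper_width: 0.0644
grasp_force: 0.0
```

```bash
python3 -c "
from h import *
rel([.5843,.188,.004],160.5)"
```

```text
shift mm [-0.2 -1.  26.9] yaw now 160.8 turn(tool z) rad 0.006
```

Emit:
{"api": "send_rows", "payload": {
  "motion": [
    [[0,-1,10],0.005],
    [[0,-1,20],0.005],
    [[0,-1,26],0.005],
    [[0,-1,26],0.005]
  ]
}}

```text
clock: 3.75
ee_pos: [0.5834, 0.1883, 0.0036]
eef_rot: [0.169, 0.986, -0.0, -0.001]
wrist_force: [-0.0, 0.9, 0.3]
gripper_width: 0.0646
grasp_force: 0.0
```

Emit:
{"api": "send_rows", "payload": {
  "motion": [
    [[0,0,0],0],
    [[0,0,0],0],
    [[0,0,0],0],
    [[0,0,0],0],
    [[0,0,0],0],
    [[0,0,0],0],
    [[0,0,0],0]
  ],
  "fingers": 255,
  "force": 30
}}

```text
clock: 4.45
ee_pos: [0.5842, 0.1888, 0.0046]
eef_rot: [0.169, 0.986, 0.0, 0.0]
wrist_force: [0.2, -0.3, 0.8]
gripper_width: 0.0256
grasp_force: 30.0
```

Emit:
{"api": "send_rows", "payload": {
  "motion": [
    [[0,0,-20],0],
    [[0,0,-50],0],
    [[0,0,-80],0],
    [[0,0,-110],0],
    [[0,0,-110],0],
    [[0,0,-110],0]
  ]
}}

```text
clock: 5.05
ee_pos: [0.5838, 0.1881, 0.114]
eef_rot: [0.169, 0.986, -0.0, 0.0]
wrist_force: [0.2, 0.7, -2.7]
gripper_width: 0.0259
grasp_force: 30.0
```

```bash
python3 -c "
from h import *
w=cams.camera('wrist');s=cams.camera('scene');cv2.imwrite('pics/lift.png',np.hstack([cv2.resize(x['color'],(400,300)) for x in(w,s)])[:,:,::-1])
rel([.5635,-.211,.114],41.5);print(env.sense()['qpos'])"
```

```text
shift mm [-114.3 -382.4   -0.7] yaw now 160.6 turn(tool z) rad 2.078
[-0.00840429  0.74848581 -0.58302904  1.70036134  0.5194496   0.8556883
  0.41327142]
```

View pics/lift.png

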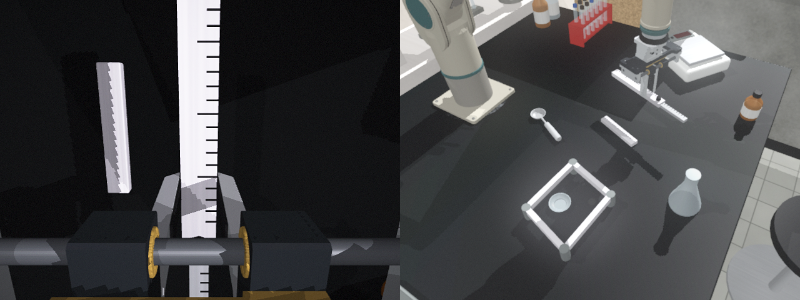

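The rule is lifted level between the fingers (wrist view, centred near (200,190)).

Emit:
{"api": "send_rows", "payload": {
  "motion": [
    [[-7,-24,0],0.07],
    [[-14,-48,0],0.2],
    [[-22,-75,0],0.34],
    [[-30,-100,0],0.48],
    [[-37,-125,0],0.62],
    [[-45,-150,0],0.76],
    [[-52,-175,0],0.9],
    [[-60,-200,0],1.04]
  ]
}}

```text
clock: 5.95
ee_pos: [0.5726, -0.021, 0.1126]
eef_rot: [0.638, 0.77, -0.001, -0.001]
wrist_force: [-0.6, -0.2, -3.7]
gripper_width: 0.0253
grasp_force: 30.0
```

```bash
python3 -c "
from h import *
rel([.5635,-.211,.114],41.5)"
```

```text
shift mm [-185.   -44.2   -1.4] yaw now 100.7 turn(tool z) rad 1.033
```

Emit:
{"api": "send_rows", "payload": {
  "motion": [
    [[-25,-6,0],0.14],
    [[-50,-12,0],0.28],
    [[-75,-18,0],0.42],
    [[-100,-24,0],0.56],
    [[-125,-30,0],0.7],
    [[-150,-36,0],0.84],
    [[-165,-40,0],0.96],
    [[-175,-42,0],1.0]
  ]
}}

```text
clock: 6.75
ee_pos: [0.5647, -0.2013, 0.1127]
eef_rot: [0.929, 0.37, -0.002, -0.0]
wrist_force: [0.3, 0.0, -2.4]
gripper_width: 0.0253
grasp_force: 30.0
```

Emit:
{"api": "send_rows", "payload": {
  "motion": [
    [[0,0,0],0],
    [[0,0,0],0],
    [[0,0,0],0]
  ]
}}

```text
clock: 7.05
ee_pos: [0.5664, -0.1979, 0.114]
eef_rot: [0.928, 0.374, 0.0, -0.001]
wrist_force: [0.2, 0.5, -1.4]
gripper_width: 0.0256
grasp_force: 30.0
```

```bash
python3 -c "
from h import *
rel([.5635,-.211,.049],41.5);print(env.sense()['qpos'])
w=cams.camera('top');save(w,'t2.png')
for X in [(.6422,-.1398,.045),(.6257,-.32,.045),(.4827,-.281,.045),(.4971,-.1006,.045)]: print(proj(w,X))"
```

```text
shift mm [-11.2   7.5  65. ] yaw now 43.9 turn(tool z) rad 0.042
[ 0.32824427  0.66719737 -0.06071388  1.74714962  0.05459284  0.72976497
 -0.56499686]
[373.97555328 192.99493621]
[463.00848526 200.02100858]
[446.01206287 271.0216682 ]
[355.97902282 265.02266627]
```

View pics/t2.png

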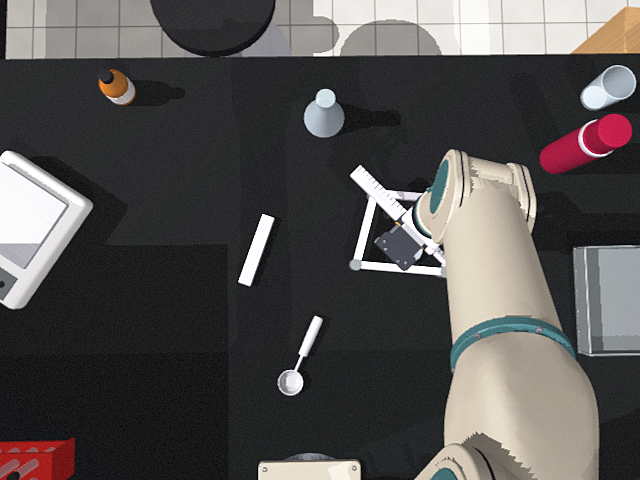

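The rule is over the short diagonal: its far end shows at (360,170), beyond the post at (374,193), and the frame has not moved.

Emit:
{"api": "send_rows", "payload": {
  "motion": [
    [[-11,7,10],0.04],
    [[-11,7,25],0.04],
    [[-11,7,40],0.04],
    [[-11,7,52],0.04],
    [[-11,7,57],0.04],
    [[-11,7,61],0.04],
    [[-11,7,63],0.04],
    [[-11,7,63],0.04]
  ]
}}

```text
clock: 7.9
ee_pos: [0.5634, -0.2124, 0.0515]
eef_rot: [0.935, 0.354, 0.0, 0.0]
wrist_force: [-0.1, 0.0, -1.6]
gripper_width: 0.0255
grasp_force: 30.0
```

Emit:
{"api": "send_rows", "payload": {
  "motion": [
    [[0,0,1],0],
    [[0,0,2],0],
    [[0,0,2],0],
    [[0,0,2],0],
    [[0,0,2],0]
  ]
}}

```text
clock: 8.4
ee_pos: [0.5633, -0.2124, 0.0496]
eef_rot: [0.935, 0.354, 0.0, 0.0]
wrist_force: [0.1, -0.4, -1.4]
gripper_width: 0.0256
grasp_force: 30.0
```

```bash
python3 -c "
from h import *
rel([.5635,-.211,.049],41.5);print(env.sense()['wrist_force'])
w=cams.camera('scene');cv2.imwrite('pics/s2.png',cv2.resize(w['color'][200:450,130:430],None,fx=2,fy=2)[:,:,::-1])"
```

```text
shift mm [ 1.1 -0.9  0.6] yaw now 41.4 turn(tool z) rad -0.002
[ 0.11651409 -0.43954475 -1.44574021]
```

View pics/s2.png

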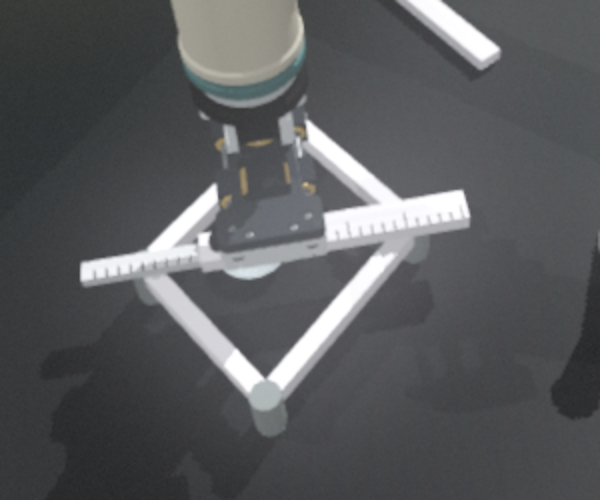

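The rule spans both posts, at about (150,285) and (415,240) in the crop. The wrist force still shows its weight, so I'll go down until it makes contact.

Emit:
{"api": "send_rows", "payload": {
  "motion": [
    [[0,0,1],0],
    [[0,0,2],0],
    [[0,0,2],0]
  ]
}}

```text
clock: 8.75
ee_pos: [0.5633, -0.2124, 0.0495]
eef_rot: [0.935, 0.354, 0.0, 0.0]
wrist_force: [-3.3, 0.9, 13.2]
gripper_width: 0.0257
grasp_force: 30.0
```

Emit:
{"api": "send_rows", "payload": {
  "motion": [
    [[0,0,1],0],
    [[0,0,1],0],
    [[0,0,1],0]
  ]
}}

```text
clock: 9.05
ee_pos: [0.5633, -0.2124, 0.0494]
eef_rot: [0.935, 0.353, 0.0, 0.0]
wrist_force: [-5.8, 3.0, 21.4]
gripper_width: 0.0257
grasp_force: 30.0
```

Emit:
{"api": "send_rows", "payload": {
  "motion": [
    [[0,0,-3],0],
    [[0,0,-12],0],
    [[0,0,-30],-0.1],
    [[0,0,-43],-0.24],
    [[0,0,-43],-0.38],
    [[0,0,-43],-0.52],
    [[0,0,-43],-0.66],
    [[0,0,-43],-0.8]
  ]
}}

```text
clock: 9.85
ee_pos: [0.5631, -0.2126, 0.0895]
eef_rot: [0.722, 0.692, -0.0, 0.0]
wrist_force: [0.3, -0.3, -2.4]
gripper_width: 0.0255
grasp_force: 30.0
```

Emit:
{"api": "send_rows", "payload": {
  "motion": [
    [[0,0,0],-0.14],
    [[0,0,0],-0.28],
    [[0,0,0],-0.42],
    [[0,0,0],-0.52],
    [[0,0,0],-0.58],
    [[0,0,0],-0.58],
    [[0,0,0],-0.58],
    [[0,0,0],-0.58]
  ]
}}

```text
clock: 10.65
ee_pos: [0.5632, -0.2125, 0.0894]
eef_rot: [0.497, 0.868, -0.0, 0.0]
wrist_force: [0.6, 0.3, -1.3]
gripper_width: 0.0255
grasp_force: 30.0
```

```bash
python3 -c "
from h import *
rel([.5635,-.211,.0515],120.4);print(env.sense()['qpos'])
w=cams.camera('scene');cv2.imwrite('pics/s3.png',cv2.resize(w['color'][200:450,130:430],None,fx=2,fy=2)[:,:,::-1])"
```

```text
shift mm [ 1.1  1.1 37.9] yaw now 120.4 turn(tool z) rad 0.0
[ 0.58160767  0.73768846 -0.43492722  1.75191415  0.43020965  0.74773151
  0.45669318]
```

View pics/s3.png

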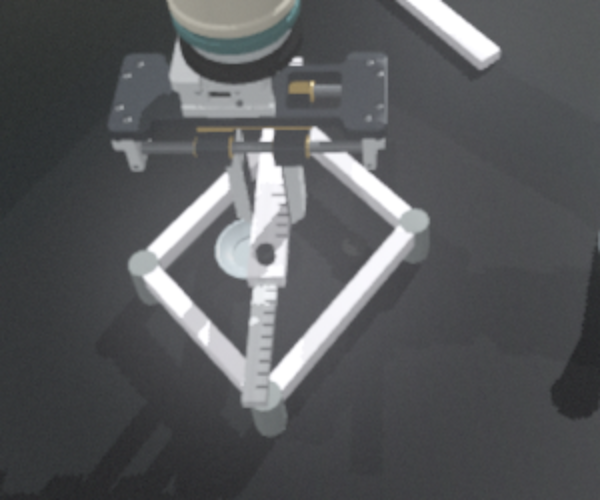

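The rule is above the long diagonal, with the tongue over the post at (262,395) in the crop. The frame is unmoved.

Emit:
{"api": "send_rows", "payload": {
  "motion": [
    [[1,1,8],0],
    [[1,1,20],0],
    [[1,1,30],0],
    [[1,1,35],0],
    [[1,1,38],0],
    [[1,1,39],0],
    [[1,1,40],0],
    [[1,1,40],0]
  ]
}}

```text
clock: 11.5
ee_pos: [0.5638, -0.2111, 0.0497]
eef_rot: [0.496, 0.868, 0.0, 0.0]
wrist_force: [-0.8, 0.3, -2.3]
gripper_width: 0.0255
grasp_force: 30.0
```

Emit:
{"api": "send_rows", "payload": {
  "motion": [
    [[0,0,1],0],
    [[0,0,1],0],
    [[0,0,1],0]
  ]
}}

```text
clock: 11.8
ee_pos: [0.5639, -0.2111, 0.0495]
eef_rot: [0.496, 0.868, -0.0, 0.001]
wrist_force: [-1.3, 0.9, 5.7]
gripper_width: 0.0256
grasp_force: 30.0
```

Contact. Hold for a moment, open the fingers part-way, then withdraw.

Emit:
{"api": "send_rows", "payload": {
  "motion": [
    [[0,0,0],0],
    [[0,0,0],0],
    [[0,0,0],0]
  ]
}}

```text
clock: 12.1
ee_pos: [0.5639, -0.2111, 0.0495]
eef_rot: [0.496, 0.868, -0.0, 0.001]
wrist_force: [-2.0, 0.3, 5.9]
gripper_width: 0.0254
grasp_force: 30.0
```

Emit:
{"api": "send_rows", "payload": {
  "motion": [
    [[0,0,0],0],
    [[0,0,0],0],
    [[0,0,0],0],
    [[0,0,0],0],
    [[0,0,0],0]
  ],
  "fingers": 120
}}

```text
clock: 12.6
ee_pos: [0.5636, -0.211, 0.0483]
eef_rot: [0.496, 0.868, 0.0, -0.0]
wrist_force: [0.0, 0.3, -0.2]
gripper_width: 0.0494
grasp_force: 0.0
```

Emit:
{"api": "send_rows", "payload": {
  "motion": [
    [[0,0,-10],0],
    [[0,0,-25],0],
    [[0,0,-50],0],
    [[0,0,-90],0],
    [[0,0,-130],0],
    [[0,0,-150],0],
    [[0,0,-150],0],
    [[0,0,-150],0]
  ]
}}

```text
clock: 13.4
ee_pos: [0.5635, -0.2112, 0.1992]
eef_rot: [0.496, 0.868, -0.0, 0.001]
wrist_force: [-0.2, 0.0, 0.8]
gripper_width: 0.0495
grasp_force: 0.0
```

```bash
python3 -c "
from h import *
w=cams.camera('scene');cv2.imwrite('pics/s4.png',cv2.resize(w['color'][200:450,130:430],None,fx=2,fy=2)[:,:,::-1])"
```

```text
(no output)
```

View pics/s4.png

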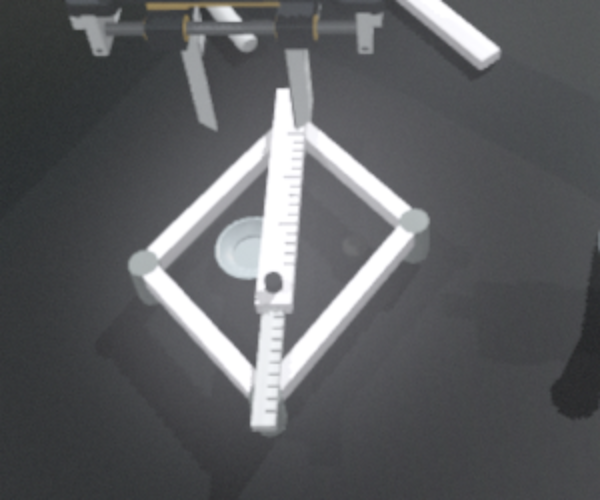

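The rule lies along the long diagonal over both posts, at about (290,125) and (265,395). The fingers are clear and the frame is unmoved.

```bash
python3 -c "
from h import *
print(env.close_job())"
```

```text
the job is handed in; nothing more can be done
None
```

I laid the rule on the short diagonal (about 213 mm), then left it released along the long one (about 254 mm) with the frame unmoved, and handed the job in after about 13 s; both lengths come from the camera, and no verdict was returned.

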